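# Put the head-heavy lab clamp back on its rest, carried level

### The arm

A 7-joint arm with a two-finger parallel gripper is mounted at the origin on the work surface. World frame = base frame: x ahead of the robot, y to its left, z up, the work surface at z = 0. Lengths are in m, angles in rad, forces in N, time in s.
With the tool pointing down it reaches from about 0.425 to 0.875 m from the base axis. Payload 4.7 kg.
Tool frame: the origin (TCP) lies on the mounting face of the last link; the fingertips stand 182 mm ahead of it and the grasp point (between the pads) lies 164 mm ahead of it; z points along the fingers, y is the direction in which the jaws open and shut (so a half turn about z gives the same grasp; the last joint's range is limited). The gripper opens to 87 mm and grips with 3 to 60 N. Pads are 19 mm wide; open, the fingers measure 117 mm over their backs; the gripper's body (75 mm by 190 mm) begins 51 mm behind the grasp point.
Start: joints at [-1.152, 0.321, -0.07, 1.45, 0.023, 1.371, -0.057], TCP at [0.256, 0.597, 0.405] pointing down, gripper open.
Joint ranges: [-2.86, 2.86], [-0.3, 2.09], [-1.38, 1.24], [0.06, 2.45], [-1.56, 4.7], [0.09, 2.05], [-2.69, 2.69]. Speed limits (rad/s): [2.57, 2.57, 3.14, 3.14, 3.14, 3.14, 3.14].

### API

Orientations are given as a rotation vector (axis times angle).
In Python, from bench import ctrl gives the robot as it stands. The module is installed in compiled form; this text tells all that it offers.
- The arm moves only by the tool play_rows, never from a script. Its argument "targets" is text: rows parted by semicolons, each of 7 numbers parted by spaces: the shift along the tool's x, y, z in cm, then the turn, a rotation vector about the tool's x, y, z in rad, then the opening, from -1 (shut) to 1 (fully open). In form: x y z ax ay az grip; .... A call has 1 to 20 rows; each row shifts and turns the pose as measured when the row begins, along the tool's axes as they then stand; what a row does not reach is not made up. A row lasts 1/8 s, in which the tool goes at most 62.5 mm and 10.7 degrees, less where a joint would pass 70% of its speed; a pose out of reach is approached as far as the arm can. A call is refused whole if a number of a shift passes 6.25 or a number of a turn 0.188, either way. A call with a gripper value outside its range is refused whole. The fingers move at their own pace and stop on an object; "newtons" is the grip in N (left out, the last holds). Time passes only in rows, so rows that do not move let the fingers close. It gives the time, the measured TCP pose, the force and the opening at its end, in the units of the state.
- ctrl.get_state(): the state, without advancing time (a new reading comes with each control period).
- ctrl.get_image(name): name is "scene" or "top"; returns a dict with "pixels" (480x640x3 uint8, blue, green, red), "depth" (480x640 float32, m along the optical axis (not along the pixel's ray), 0 where there is no reading), "intrinsics" (3x3 intrinsics, pixels), "k1" (the pictures are not rectified: a ray, as slopes to the right and down, at radius r is drawn at 1 + k1 r^2 times it, then the intrinsics apply), "R" (3x3) and "t" (3): a world point X has camera coordinates R X + t. Camera axes: x right, y down, z forward; pixel columns grow to the right and rows downward; lengths in m; the calibration is good to about 2 mm. A picture is of the moment at which its call begins.
- ctrl.close_job(): hands the job in, once; it reports no verdict.
The state is a dict: "time": time; "joint_positions": joint angles; "qd": joint speeds; "joint_torque": joint torques, N m; "position": TCP position; "tool_rot": TCP orientation; "ft_force": force on the tool from outside, world axes, zero at the start; "torque": the same for the moment, N m; "grip_width": opening from 0.0 (shut) to 1.0 (fully open).
Only numpy, scipy, OpenCV 4.12 (cv2) and the standard library are available. Lean on these libraries where they do the work, as an engineer would, in place of code of your own. Each camera call takes 0.05 s, during which the arm holds its last target.

### The job

On the lab bench, take the clamp with the red cast head by its rod, gripping near its balance point close to the heavy head, so that it comes up level. Lift it level at least 8 cm, carry it level to the white rest and lower it into place, head in the wide red-lipped saddle and grey foot in the narrow one, letting go only once it sits there. Leave the blue-ended rod and the jar where they are.

Things in the scene. Friction and masses are not known exactly. Their poses are not given: they have to be found in the camera images.
- clamp_mid (a point): loose clamp, 0.6-0.85 kg: 12 mm square steel rod, heavy red head one end, small grey foot other end. Point: on rod axis, mid-length, 20 mm over its support. x along rod to head, z up. Along x in mm: bare rod -132 to 68, head 68 to 118 (44 wide, 40 tall, 8 mm screw on top), prongs to 143, foot -144 to -132 (20 wide, 40 tall). Rod underside 14 mm above bench. Balance point at x = +38 on the rod
- rest_mid (a point): white rest fixed to the bench. Point: where the clamp's point must come, 55 mm above bench; x towards the wide saddle, z up. Two seats, tops 35 mm above bench: wide, red lips, for the head, x 68 to 132 mm, 68 mm between lips; narrow, grey lips, for the foot, x -160 to -116, 48 mm between lips. Lips rise 14 mm over the seats. Between the seats only a base 10 mm tall, 50 mm wide
- plain_mid (a point): a look-alike to be left alone, loose: an even steel rod with a blue block at each end, 258 mm long, 44 mm wide, 40 mm tall. The point is its centre, 20 mm above the bench, x along the rod.
- jar_center (a point): a small clear glass jar with a blue cap to be left alone, loose, 52 mm across and 60 mm tall, standing on the bench. The point is its centre, half-way up.

How it is judged:
On the way, in this order (a step that is already met when the one before it is completed fails the run):
1. the clamp is lifted about 8 cm (its point above 95 mm), gripped on the rod within 25 mm of the balance point, its rod level within 10 degrees (height (world z) of clamp_mid above 0.095 m and angle between clamp_mid's own x axis and vertical between 1.396 and 1.745 rad and x of the grasp point in the frame of clamp_mid between 0.013 and 0.063 m and contact force between the fingers and clamp above 1 N), for 0.2 s.
2. the clamp is set down on the rest while still held: its point within 10 mm of seated height and 25 mm of its place seen from above, the fingers still gripping (z of clamp_mid in the frame of rest_mid below 0.01 m and horizontal distance between clamp_mid and rest_mid below 0.025 m and contact force between the fingers and clamp above 1 N), for 0.05 s.
At the end, for the whole second after the job is handed in: The clamp rests, released, in both saddles of the rest, head in the wide red-lipped one: its point within 18 mm of the rest's point lengthwise and sideways and 5 mm in height, its rod within 10 degrees of the rest's direction, upright within 6 degrees (x of clamp_mid in the frame of rest_mid between -0.018 and 0.018 m and y of clamp_mid in the frame of rest_mid between -0.018 and 0.018 m and z of clamp_mid in the frame of rest_mid between -0.005 and 0.005 m and angle between the x axis of clamp_mid and the x axis of rest_mid, either way round below 0.175 rad and angle between clamp_mid's own z axis and vertical below 0.1 rad); the robot touches nothing.
It fails at once if the clamp's rod tips more than 20 degrees out of level (angle between clamp_mid's own x axis and vertical below 1.222 rad or angle between clamp_mid's own x axis and vertical above 1.92 rad).
It fails at once if the blue-ended rod is moved more than 25 mm (distance of plain_mid from where it was at the start of the episode above 0.025 m).
It fails at once if the jar is moved more than 25 mm (distance of jar_center from where it was at the start of the episode above 0.025 m).
It also fails if it takes over 43 s, if anything falls off the work surface, if the arm or the gripper's body presses on something with over 40 N, if the wrist force passes 120 N, or if a joint passes its speed limit or range.

## Working session

There is one attempt and no reset: what is moved stays moved. The work goes in short steps, Python scripts to look and compute and a tool call to move; the robot and the scene stay as the last step left them, time stands still between calls to the robot, and variables do not carry over. Pictures are saved under pics/ and viewed, and the job is handed in when it is done.

Besides the shell and the picture viewer there is one more tool, called after "Request:" as a command line: name --argument value ..., lists and objects as JSON in quotes. play_rows: Moves the arm, as the interface text tells. Its arguments: {"type":"object","properties":{"targets":{"type":"string"},"newtons":{"type":"number"}},"required":["targets"]}

```bash
mkdir -p pics
cat > h.py <<'E'
import numpy as np, cv2
from bench import ctrl
def grab(name,tag):
    im=ctrl.get_image(name); cv2.imwrite(f'pics/{tag}.png',im['pixels']); np.savez(f'{tag}.npz',**{k:np.array(v) for k,v in im.items()}); return im
def ray(im,uv):
    K=np.array(im['intrinsics']);uv=np.atleast_2d(np.array(uv,float)).reshape(-1,1,2)
    n=cv2.undistortPoints(uv,K,np.array([float(im['k1']),0,0,0,0])).reshape(-1,2)
    R=np.array(im['R']);t=np.array(im['t']).ravel()
    d=np.c_[n,np.ones(len(n))]@R
    return -R.T@t,d
def onz(im,uv,z):
    c,d=ray(im,uv); s=(z-c[2])/d[:,2]
    return c+d*s[:,None]
def dep(im,uv):
    c,d=ray(im,uv); uv=np.atleast_2d(uv).astype(int)
    return c+d*np.array(im['depth'])[uv[:,1],uv[:,0]][:,None]
E
python3 - <<'E'
from h import *
print(ctrl.get_state())
for n in('scene','top'):
    im=grab(n,n+'0'); print(n,im['intrinsics'],im['k1'],im['R'],im['t'])
E
```

```text
{'time': 0.0, 'joint_positions': array([-1.15191565,  0.32181201, -0.07008597,  1.45171313,  0.02258689,
        1.37082144, -0.0569106 ]), 'qd': array([-1.31875535e-03, -8.58194459e-04,  1.58384409e-04, -4.78250699e-04,
       -3.71030750e-04,  4.73252313e-04,  6.55128110e-05]), 'joint_torque': array([ 1.85775007e-04, -4.91292751e+01, -4.03902456e-01, -3.12518835e+01,
       -6.39309967e-02,  4.43001674e-02,  2.03352815e-04]), 'position': array([0.25592013, 0.5972554 , 0.40364919]), 'tool_rot': array([-6.31404093e-01, -3.07717228e+00,  3.05139614e-03]), 'ft_force': array([-0.85970955, -0.38013411,  0.23172334]), 'torque': array([-0.01012067,  0.05314744,  0.03385593]), 'grip_width': 1.000864289670381}
scene [[488.88573352   0.         314.81757886]
 [  0.         488.88573352 235.01331539]
 [  0.           0.           1.        ]] -0.0878901753652383 [[-0.65854819  0.75235202  0.01675454]
 [ 0.42803143  0.3927903  -0.81394402]
 [-0.61895345 -0.5288499  -0.58070166]] [ 0.25514073 -0.19011784  1.51707059]
top [[462.63023244   0.         324.77542266]
 [  0.         462.63023244 241.12150987]
 [  0.           0.           1.        ]] 0.012793740158967936 [[-0.02190611 -0.99975344  0.00363006]
 [-0.98449575  0.02093945 -0.17415412]
 [ 0.17403517 -0.00738881 -0.98471172]] [0.13664377 0.50623477 0.86381884]
```

View pics/scene0.png

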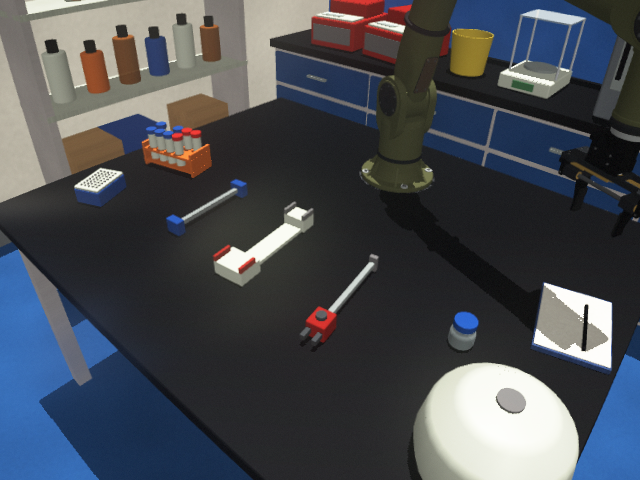

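View pics/top0.png

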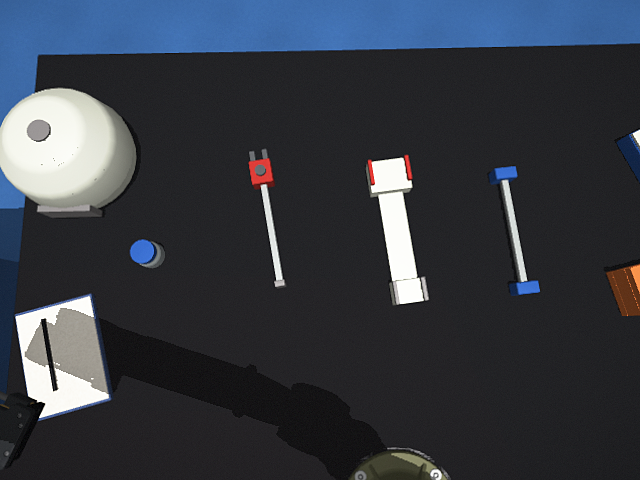

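The pictures show the clamp (red head at top-view pixel (260,170), foot at (279,284)). The rest has its red-lipped seat at (389,177) and narrow seat at (408,290). The blue-ended rod is around (515,230) and the jar is at (145,252).

```bash
cat > meas.py <<'E'
from h import *
import sys
im=dict(np.load(sys.argv[1])); p=im['pixels']; hsv=cv2.cvtColor(p,cv2.COLOR_BGR2HSV)
H,S,V=[hsv[...,i].astype(int) for i in range(3)]
red=(((H<8)|(H>172))&(S>150)&(V>90)).astype(np.uint8)
grey=((S<60)&(V>70)).astype(np.uint8)
def cc(m,name,box,amin=15):
    x0,y0,x1,y1=box; q=np.zeros_like(m); q[y0:y1,x0:x1]=m[y0:y1,x0:x1]
    for c in cv2.findContours(q,cv2.RETR_EXTERNAL,cv2.CHAIN_APPROX_NONE)[0]:
        a=cv2.contourArea(c)
        if a<amin: continue
        r=cv2.minAreaRect(c); print(name,a,np.round(r[0],1),np.round(r[1],1),round(r[2],1), 'box',cv2.boxPoints(r).round(1).tolist())
cc(red,'red',(230,130,440,220)); cc(grey,'rod',(230,175,300,300)); cc(grey,'rest',(350,140,450,320))
E
python3 meas.py top0.npz
python3 - <<'E'
from h import *
im=dict(np.load('top0.npz'))
for n,uv,z in[('head',(260,168),.04),('foot',(279.5,283.5),.04),('rod',(270,230),.026),('wide',(390,176),.035),('narrow',(408,291),.035),('jar',(143,251),.06),('plainA',(503,173),.04),('plainB',(524,287),.04)]:
    print(n,onz(im,uv,z)[0].round(4),dep(im,uv)[0].round(4))
import cv2
a=im['pixels'][130:320,230:450]
cv2.imwrite('pics/crop0.png',cv2.resize(a,None,fx=3.5,fy=3.1,interpolation=cv2.INTER_NEAREST))
E
```

```text
red 59.5 [370.7 171.9] [24.3  3.8] 82.2 box [[367.20001220703125, 160.10000610351562], [370.8999938964844, 159.60000610351562], [374.20001220703125, 183.6999969482422], [370.5, 184.1999969482422]]
red 525.5 [260.9 173.2] [28.3 22. ] 80.5 box [[247.6999969482422, 161.10000610351562], [269.3999938964844, 157.39999389648438], [274.1000061035156, 185.3000030517578], [252.3000030517578, 188.89999389648438]]
red 84.0 [407.9 166.8] [24.7  4.4] 79.7 box [[403.6000061035156, 155.10000610351562], [407.8999938964844, 154.3000030517578], [412.29998779296875, 178.60000610351562], [408.0, 179.39999389648438]]
rod 666.0 [270.6 235. ] [103.5  10.6] 79.6 box [[256.1000061035156, 185.10000610351562], [266.6000061035156, 183.1999969482422], [285.20001220703125, 285.0], [274.70001220703125, 286.8999938964844]]
rest 4213.5 [397.8 230.8] [146.2  43.4] 80.5 box [[364.3999938964844, 162.3000030517578], [407.20001220703125, 155.10000610351562], [431.20001220703125, 299.29998779296875], [388.3999938964844, 306.3999938964844]]
head [0.663  0.2536 0.04  ] [0.6606 0.2526 0.047 ]
foot [0.4282 0.2153 0.04  ] [0.4282 0.2152 0.0404]
rod [0.5373 0.2351 0.026 ] [0.5372 0.2351 0.0265]
wide [ 0.6423 -0.0099  0.035 ] [ 0.6427 -0.0101  0.0338]
narrow [ 0.4087 -0.0341  0.035 ] [ 0.4088 -0.0344  0.0335]
jar [0.4945 0.4741 0.06  ] [0.495  0.4753 0.0569]
plainA [ 0.6421 -0.2379  0.04  ] [ 0.6424 -0.2383  0.039 ]
plainB [ 0.4114 -0.258   0.04  ] [ 0.4115 -0.2588  0.0382]
```

View pics/crop0.png

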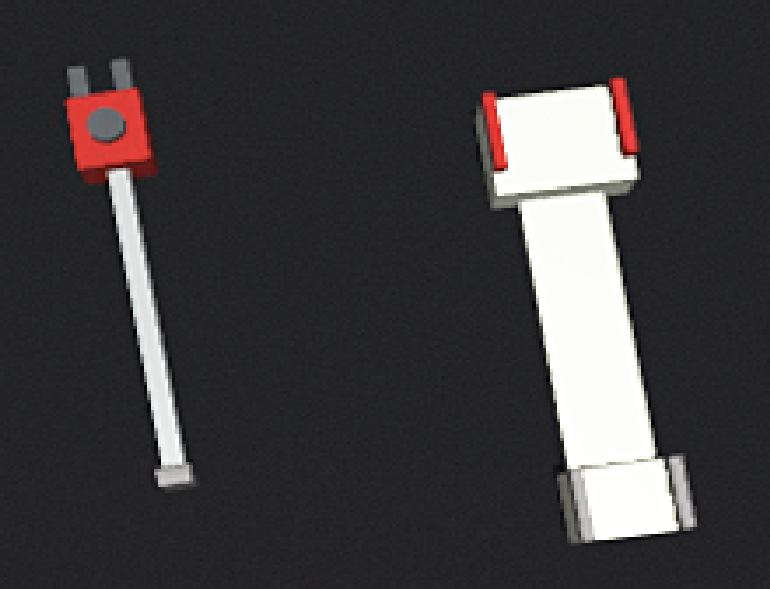

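```bash
cat > meas2.py <<'E'
from h import *
import sys
im=dict(np.load(sys.argv[1])); p=im['pixels']
vv,uu=np.mgrid[0:480,0:640]; uv=np.c_[uu.ravel(),vv.ravel()]
X=dep(im,uv); hsv=cv2.cvtColor(p,cv2.COLOR_BGR2HSV).reshape(-1,3).astype(int)
red=((hsv[:,0]<8)|(hsv[:,0]>172))&(hsv[:,1]>150)&(hsv[:,2]>90)
def rect(m,n):
    r=cv2.minAreaRect(X[m][:,:2].astype(np.float32)*1000); print(n,m.sum(),np.round(r[0],1),np.round(r[1],1),round(r[2],1),'z',np.median(X[m][:,2]).round(4)); return r
box=lambda x0,x1,y0,y1:(X[:,0]>x0)&(X[:,0]<x1)&(X[:,1]>y0)&(X[:,1]<y1)
c=box(.38,.75,.17,.32)
rect(c&red&(abs(X[:,2]-.04)<.005),'headtop')
rod=c&(abs(X[:,2]-.026)<.004)&(X[:,0]<.61)&(X[:,0]>.44)&(hsv[:,2]>100); rect(rod,'rod')
l=cv2.fitLine(X[rod][:,:2].astype(np.float32),cv2.DIST_L2,0,.001,.001).ravel(); print('rodline',l, np.degrees(np.arctan2(l[1],l[0])))
rect(c&(abs(X[:,2]-.04)<.005)&(X[:,0]<.45),'foot')
r=box(.35,.75,-.1,.08)
rw=rect(r&(abs(X[:,2]-.035)<.004)&(X[:,0]>.55)&~red,'wideseat')
rn=rect(r&(abs(X[:,2]-.035)<.004)&(X[:,0]<.5),'narrowseat')
rect(r&red&(X[:,2]>.044)&(X[:,1]>-.02),'lipL');rect(r&red&(X[:,2]>.044)&(X[:,1]<-.02),'lipR')
b=r&(abs(X[:,2]-.01)<.003)&(X[:,0]>.46)&(X[:,0]<.58)&(hsv[:,2]>100); rect(b,'base')
l=cv2.fitLine(X[b][:,:2].astype(np.float32),cv2.DIST_L2,0,.001,.001).ravel(); print('baseline',l,np.degrees(np.arctan2(l[1],l[0])))
E
python3 meas2.py top0.npz
```

```text
headtop 388 [656.8 253.5] [49.3 43.4] 9.6 z 0.0389
rod 502 [524.6 232.2] [172.4  12.2] 9.3 z 0.025
rodline [0.9867802  0.16206403 0.52336246 0.23191407] 9.32672
foot 61 [429.6 216.5] [11.7 19.6] 10.6 z 0.0384
wideseat 1040 [645.   -7.5] [65.2 82.5] 6.5 z 0.0341
narrowseat 535 [408.6 -32.2] [43.8 55.8] 6.8 z 0.0341
lipL 84 [647.6  30.5] [50.1  6.8] 7.0 z 0.0477
lipR 88 [656.3 -44.3] [50.3  7.3] 7.2 z 0.048
base 1274 [520.  -22.3] [126.2  50.7] 6.9 z 0.0093
baseline [ 0.9902808   0.1390826   0.5192491  -0.02243091] 7.9947634
```

```bash
cat > go.py <<'E'
from h import *
import sys
from scipy.spatial.transform import Rotation as Ro
# args: x y z(grasp point, m) yaw of tool x (deg)
x,y,z,yaw=map(float,sys.argv[1:5])
s=ctrl.get_state(); R=Ro.from_rotvec(s['tool_rot']); c,sn=np.cos(np.radians(yaw)),np.sin(np.radians(yaw))
T=Ro.from_matrix(np.array([[c,sn,0],[sn,-c,0],[0,0,-1]]))
g=s['position']+R.apply([0,0,.164])
print('t',s['time'],'grasp',g.round(4),'toolx yaw',np.degrees(np.arctan2(*R.as_matrix()[[1,0],0])).round(2),'tilt',np.degrees(np.arccos(-R.as_matrix()[2,2])).round(2),'w',s['grip_width'],'F',s['ft_force'].round(2))
# TCP shift (target TCP = goal - 164mm along down)
d=R.inv().apply(np.array([x,y,z+.164])-s['position'])*100
print('shift cm (cur axes)',d.round(2),'turn',(R.inv()*T).as_rotvec().round(4))
print('shift if turned first',(T.inv().apply(np.array([x,y,z+.164])-s['position'])*100).round(2), 'q',s['joint_positions'].round(2))
E
python3 go.py .603 .245 .12 -170.7
```

```text
t 0.1 grasp [0.2559 0.597  0.2398] toolx yaw 156.81 tilt 0.1 w 1.000466635683359 F [ 0.59  0.06 -0.84]
shift cm (cur axes) [-45.77 -18.69  12.01] turn [-1.700e-03 -4.000e-04 -5.671e-01]
shift if turned first [-28.55 -40.37  11.98] q [-1.15  0.32 -0.07  1.45  0.02  1.37 -0.06]
```

Request:
play_rows --targets "-4.5 -1.8 0 0 0 0 1;-4.5 -1.8 0 0 0 0 1;-4.5 -1.8 0 0 0 0 1;-4.5 -1.8 0 0 0 0 1;-4.5 -1.8 0 0 0 0 1;-4.5 -1.8 0 0 0 0 1;-4.5 -1.8 0 0 0 0 1;-4.5 -1.8 0 0 0 0 1;-4.5 -1.8 0 0 0 0 1;-4.5 -1.8 0 0 0 0 1;0 0 0 0 0 -0.14 1;0 0 0 0 0 -0.14 1;0 0 0 0 0 -0.14 1;0 0 0 0 0 -0.14 1" --newtons 50

```text
time: 1.85
position: [0.6085, 0.2426, 0.3941]
tool_rot: [0.272, -3.117, 0.016]
ft_force: [0.6, -0.9, -1.4]
grip_width: 1.0
```

```bash
python3 go.py .603 .245 .10 -170.7
```

```text
t 1.85 grasp [0.6065 0.2408 0.2301] toolx yaw -170.03 tilt 0.93 w 0.9997571748193121 F [ 0.62 -0.86 -1.43]
shift cm (cur axes) [ 0.32  0.45 13.01] turn [-0.0091 -0.0135  0.0118]
shift if turned first [ 0.5   0.32 13.01] q [-0.52  0.34  0.13  1.45 -0.04  1.37  1.35]
```

Request:
play_rows --targets "0.4 0.3 0 -0.009 -0.013 0.012 1;0 0 4 0 0 0 1;0 0 4 0 0 0 1;0 0 4 0 0 0 1;0 0 0 0 0 0 1"

```text
time: 2.48
position: [0.6023, 0.2461, 0.2709]
tool_rot: [-0.232, 3.132, 0.004]
ft_force: [-1.5, -0.5, -0.2]
grip_width: 0.998
```

```bash
python3 go.py .603 .245 .022 -170.7; python3 -c "
from h import *
grab('top','top1');grab('scene','scene1')"; python3 meas2.py top1.npz | head -4
```

```text
t 2.475 grasp [0.6025 0.2465 0.1069] toolx yaw -171.54 tilt 0.17 w 0.9977011306000658 F [-1.52 -0.53 -0.23]
shift cm (cur axes) [-0.04 -0.14  8.49] turn [ 0.0027  0.0012 -0.0147]
shift if turned first [-0.05 -0.11  8.49] q [-0.52  0.41  0.12  1.61 -0.05  1.12  1.33]
headtop 0 [0. 0.] [0. 0.] 0.0 z nan
rod 0 [0. 0.] [0. 0.] 0.0 z nan
  return _methods._mean(a, axis=axis, dtype=dtype,
  ret = ret.dtype.type(ret / rcount)
Traceback (most recent call last):
  File "meas2.py", line 13, in <module>
    l=cv2.fitLine(X[rod][:,:2].astype(np.float32),cv2.DIST_L2,0,.001,.001).ravel(); print('rodline',l, np.degrees(np.arctan2(l[1],l[0])))
      ~~~~~~~~~~~^^^^^^^^^^^^^^^^^^^^^^^^^^^^^^^^^^^^^^^^^^^^^^^^^^^^^^^^^
cv2.error: OpenCV(4.12.0) /io/opencv/modules/imgproc/src/linefit.cpp:50: error: (-215:Assertion failed) count > 0 in function 'fitLine2D_wods'
```

View pics/scene1.png

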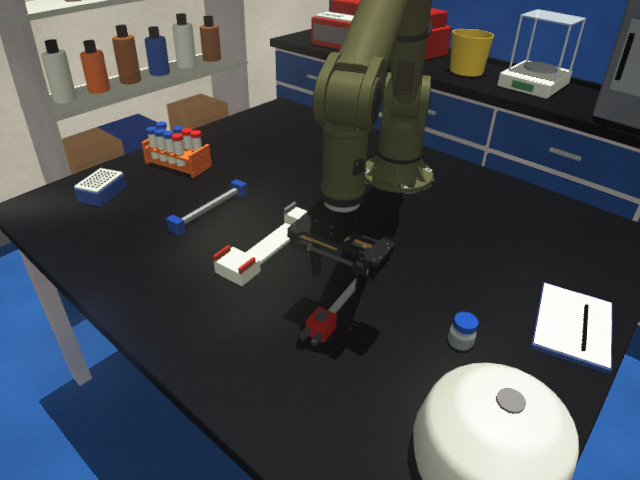

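The scene view shows the gripper above the clamp rod, with the jaws across it just behind the red head at (320,322). The path down is clear.

Request:
play_rows --targets "0 -0.1 3 0 0 -0.014 1;0 0 3 0 0 0 1;0 0 1.5 0 0 0 1;0 0 0.6 0 0 0 1;0 0 0 0 0 0 1"

```text
time: 3.2
position: [0.6105, 0.2488, 0.2052]
tool_rot: [-0.248, 3.104, 0.02]
ft_force: [0.6, -0.6, 0.1]
grip_width: 1.002
```

```bash
python3 go.py .603 .245 .022 -170.7
```

```text
t 3.2 grasp [0.6149 0.2513 0.0413] toolx yaw -170.87 tilt 1.77 w 1.0020447328764899 F [ 0.56 -0.61  0.08]
shift cm (cur axes) [ 0.85 -0.28  1.9 ] turn [ 0.0107  0.029  -0.0027]
shift if turned first [ 0.8  -0.26  1.92] q [-0.51  0.48  0.11  1.65 -0.07  0.98  1.35]
```

Request:
play_rows --targets "0.8 -0.3 0 0.01 0.029 -0.003 1;0 0 0 0 0 0 1;0 0 0.9 0 0 0 1;0 0 0 0 0 0 1;0 0 0 0 0 0 1"

```text
time: 3.82
position: [0.6034, 0.2445, 0.1979]
tool_rot: [-0.255, 3.13, 0.002]
ft_force: [0.5, 0.2, -1.0]
grip_width: 0.998
```

```bash
python3 go.py .603 .245 .022 -170.7
```

```text
t 3.825 grasp [0.6036 0.2447 0.0339] toolx yaw -170.7 tilt 0.11 w 0.9977137561040977 F [ 0.46  0.17 -0.95]
shift cm (cur axes) [0.03 0.05 1.19] turn [0.001  0.0016 0.0001]
shift if turned first [0.03 0.05 1.19] q [-0.51  0.49  0.11  1.66 -0.06  0.99  1.35]
```

Request:
play_rows --targets "0.1 0 0.7 0 0 0 1;0 0 0.3 0 0 0 1;0 0 0.1 0 0 0 1;0 0 0 0 0 0 1"

```text
time: 4.32
position: [0.6022, 0.2444, 0.1857]
tool_rot: [-0.255, 3.13, 0.001]
ft_force: [-0.2, -0.2, -0.0]
grip_width: 1.001
```

```bash
python3 go.py .603 .245 .022 -170.7
```

```text
t 4.325 grasp [0.6023 0.2446 0.0217] toolx yaw -170.69 tilt 0.07 w 1.0013597514388979 F [-0.18 -0.18 -0.04]
shift cm (cur axes) [-0.09  0.04 -0.03] turn [0.0008 0.001  0.0002]
shift if turned first [-0.09  0.04 -0.03] q [-0.51  0.5   0.11  1.67 -0.06  0.97  1.35]
```

Well placed. Closing.

Request:
play_rows --targets "0 0 0 0 0 0 -1;0 0 0 0 0 0 -1;0 0 0 0 0 0 -1;0 0 0 0 0 0 -1;0 0 0 0 0 0 -1;0 0 0 0 0 0 -1;0 0 0 0 0 0 -1;0 0 0 0 0 0 -1" --newtons 55

```text
time: 5.32
position: [0.6024, 0.2445, 0.1863]
tool_rot: [-0.255, 3.129, 0.002]
ft_force: [-0.5, -0.4, 0.6]
grip_width: 0.172
```

```bash
python3 go.py .603 .245 .022 -170.7
```

```text
t 5.325 grasp [0.6027 0.2447 0.0223] toolx yaw -170.69 tilt 0.12 w 0.17157158598443673 F [-0.53 -0.45  0.58]
shift cm (cur axes) [-0.07  0.04  0.03] turn [0.0011 0.0019 0.0001]
shift if turned first [-0.07  0.04  0.03] q [-0.51  0.5   0.11  1.67 -0.06  0.97  1.35]
```

Opening reads 15 mm, against a 12 mm rod. I'll do a small lift first and check.

Request:
play_rows --targets "0 0 0 0 0 0 -1;0 0 -0.5 0 0 0 -1;0 0 -0.5 0 0 0 -1;0 0 -0.5 0 0 0 -1;0 0 0 0 0 0 -1"

```text
time: 5.95
position: [0.5999, 0.2435, 0.1975]
tool_rot: [0.254, -3.124, 0.003]
ft_force: [0.6, -0.3, -7.8]
grip_width: 0.13
```

```bash
python3 go.py .603 .245 .15 -170.7; python3 -c "
from h import *
grab('scene','scene2');im=grab('top','top2')
cv2.imwrite('pics/crop2.png',cv2.resize(cv2.imread('pics/scene2.png')[200:380,250:490],None,fx=3.3,fy=3.3))"
```

```text
t 5.95 grasp [0.5987 0.243  0.0335] toolx yaw -170.69 tilt 0.43 w 0.12978675974650505 F [ 0.62 -0.26 -7.76]
shift cm (cur axes) [ -0.25   0.08 -11.65] turn [-0.0015 -0.0073  0.0002]
shift if turned first [ -0.34   0.1  -11.65] q [-0.51  0.49  0.11  1.67 -0.06  1.    1.35]
```

View pics/crop2.png

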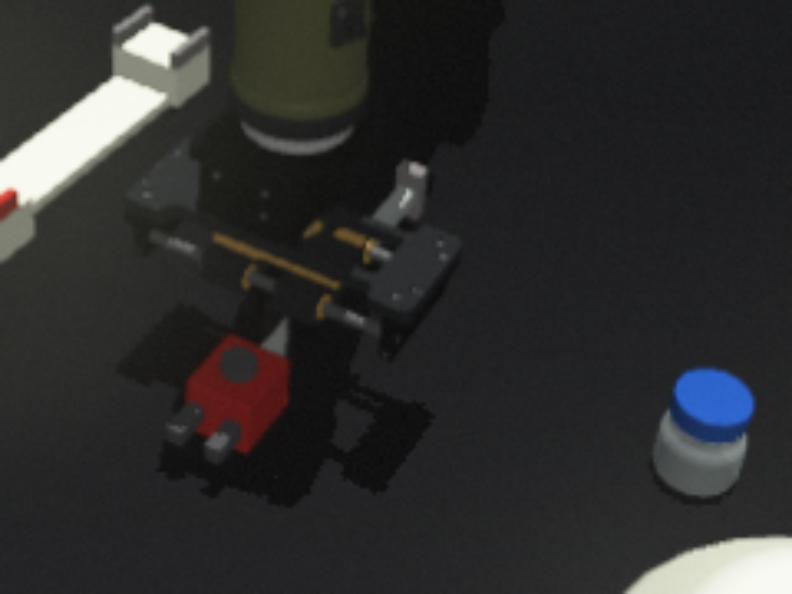

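The clamp is held: the 7.8 N load is its full weight and the opening is now 11.3 mm. The scene crop shows the head and foot off the bench and roughly level.

Request:
play_rows --targets "0 0 -1 0 0 0 -1;0 0 -1.2 0 0 0 -1;0 0 -1.5 0 0 0 -1;0 0 -1.5 0 0 0 -1;0 0 -1.5 0 0 0 -1;0 0 -1.5 0 0 0 -1;0 0 -1.5 0 0 0 -1;0 0 -1 0 0 0 -1;0 0 -0.5 0 0 0 -1;0 0 0 0 0 0 -1;0 0 0 0 0 0 -1"

```text
time: 7.42
position: [0.6005, 0.2436, 0.3179]
tool_rot: [0.254, -3.125, 0.003]
ft_force: [0.3, -0.5, -8.1]
grip_width: 0.135
```

```bash
cat > chk.py <<'E'
from h import *
import sys
tag=sys.argv[1]
for n in('scene','top'):
    im=grab(n,n+tag)
    p=im['pixels']; vv,uu=np.mgrid[0:480,0:640]; X=dep(im,np.c_[uu.ravel(),vv.ravel()]); hsv=cv2.cvtColor(p,cv2.COLOR_BGR2HSV).reshape(-1,3).astype(int)
    s=ctrl.get_state(); near=np.hypot(*(X[:,:2]-s['position'][:2]).T)<.3
    red=((hsv[:,0]<8)|(hsv[:,0]>172))&(hsv[:,1]>150)&(hsv[:,2]>60)&near&(X[:,2]>.055)
    if red.sum()>20:
        zt=np.percentile(X[red,2],97); top=red&(X[:,2]>zt-.006)
        r=cv2.minAreaRect(X[top][:,:2].astype(np.float32)*1000); print(n,'headtop',top.sum(),np.round(r[0],1),np.round(r[1],1),round(r[2],1),'z',np.median(X[top][:,2]).round(4))
E
python3 go.py .603 .245 .15 -170.7; python3 chk.py 3
```

```text
t 7.425 grasp [0.5994 0.2432 0.1539] toolx yaw -170.69 tilt 0.4 w 0.1350594936984654 F [ 0.26 -0.48 -8.11]
shift cm (cur axes) [-0.27  0.09  0.39] turn [-0.0013 -0.0069  0.0001]
shift if turned first [-0.27  0.09  0.39] q [-0.52  0.37  0.12  1.57 -0.05  1.22  1.34]
scene headtop 310 [583.6 223.5] [217.6  49.6] 21.8 z 0.1706
```

View pics/scene3.png

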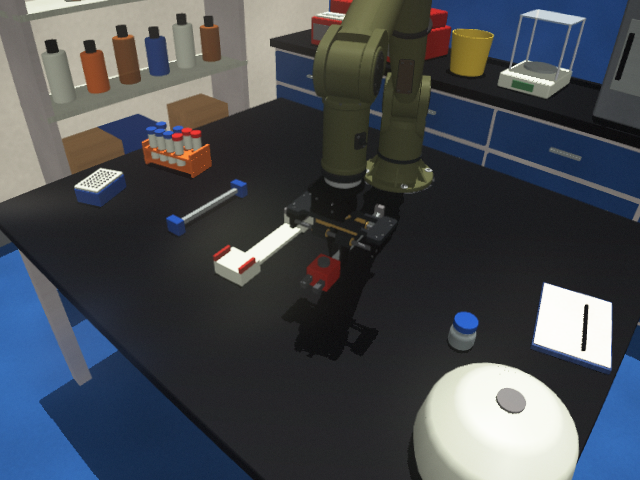

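View pics/top3.png

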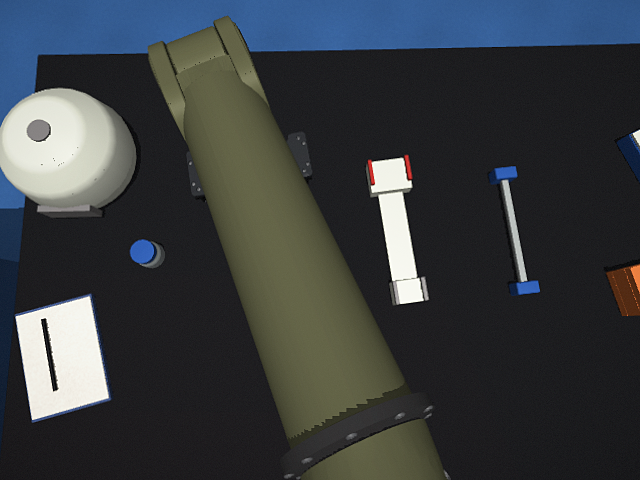

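The scene view shows the clamp hanging under the gripper, with its head at (322,270) and foot at (378,211). The top view is blocked by the arm. I'll measure head and foot heights in the scene view.

```bash
cat > lev.py <<'E'
from h import *
import sys
im=dict(np.load(sys.argv[1])); x0,y0,x1,y1=map(int,sys.argv[2:6]); fx0,fy0,fx1,fy1=map(int,sys.argv[6:10])
def pts(b):
    vv,uu=np.mgrid[b[1]:b[3],b[0]:b[2]]; uv=np.c_[uu.ravel(),vv.ravel()]; return dep(im,uv),im['pixels'][uv[:,1],uv[:,0]],uv
X,c,uv=pts((x0,y0,x1,y1)); h=cv2.cvtColor(c[None],cv2.COLOR_BGR2HSV)[0].astype(int)
r=((h[:,0]<8)|(h[:,0]>172))&(h[:,1]>150)&(h[:,2]>40); Y=X[r]
zt=np.percentile(Y[:,2],95); T=Y[Y[:,2]>zt-.007]; R=cv2.minAreaRect(T[:,:2].astype(np.float32)*1000)
print('head n',r.sum(),'ztop',zt.round(4),'toprect',np.round(R[0],1),np.round(R[1],1),round(R[2],1))
A=np.c_[T[:,:2],np.ones(len(T))]; co=np.linalg.lstsq(A,T[:,2],rcond=None)[0]; print('top slope deg',np.degrees(np.arctan(co[:2])).round(1))
X,c,uv=pts((fx0,fy0,fx1,fy1)); f=(X[:,2]>float(sys.argv[10]))&(X[:,2]<float(sys.argv[11])); Y=X[f]
print('foot n',f.sum(),'z95',np.percentile(Y[:,2],[5,50,95]).round(4),'xy',np.median(Y,0).round(4), Y[:,:2].min(0).round(3),Y[:,:2].max(0).round(3))
E
python3 lev.py scene3.npz 295 245 350 305 372 203 388 222 .1 .2
python3 -c "
import cv2;cv2.imwrite('pics/crop3.png',cv2.resize(cv2.imread('pics/scene3.png')[180:320,270:420],None,fx=4,fy=4))"
```

```text
head n 659 ztop 0.1724 toprect [919.5 448.6] [713.9  56.4] 36.8
top slope deg [27.2 29.9]
foot n 129 z95 [0.1515 0.1638 0.174 ] xy [0.4354 0.2193 0.1638] [0.423 0.204] [0.452 0.227]
```

View pics/crop3.png

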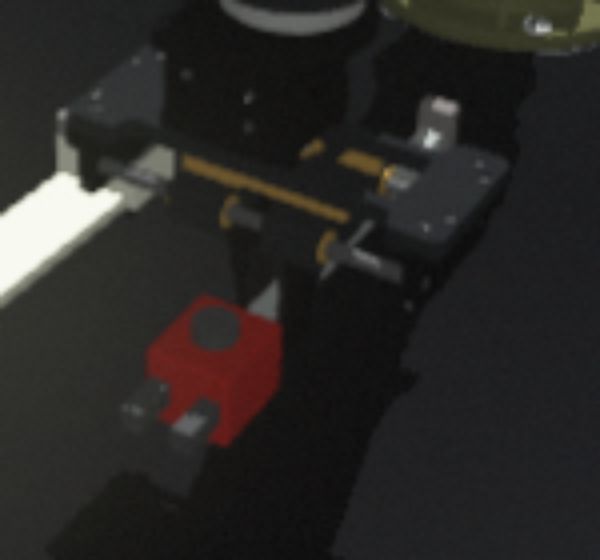

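```bash
python3 go.py .583 -.0142 .15 -173.5; python3 -c "
from h import *
im=dict(np.load('scene3.npz'));p=im['pixels']
h=cv2.cvtColor(p,cv2.COLOR_BGR2HSV).astype(int);m=((h[...,0]<8)|(h[...,0]>172))&(h[...,1]>150)&(h[...,2]>40)
v,u=np.nonzero(m);k=(u>295)&(u<350)&(v>245)&(v<305);X=dep(im,np.c_[u[k],v[k]])
X=X[(X[:,2]>.165)&(X[:,2]<.18)&(X[:,0]<.72)&(X[:,0]>.6)];R=cv2.minAreaRect(X[:,:2].astype(np.float32)*1000);print(len(X),R,np.median(X[:,2]))"
```

```text
t 7.525 grasp [0.5994 0.2432 0.1538] toolx yaw -170.7 tilt 0.41 w 0.13271393140911633 F [-1.22 -1.01 -7.43]
shift cm (cur axes) [  5.89 -25.16   0.45] turn [-0.0015 -0.0069  0.0489]
shift if turned first [  4.66 -25.42   0.38] q [-0.52  0.37  0.12  1.57 -0.05  1.22  1.34]
336 ((659.2520141601562, 253.8638458251953), (49.63402557373047, 42.947879791259766), 9.538131713867188) 0.17044796882602087
```

The head centre is about 60 mm ahead of the grasp, so the grip is at clamp x ≈ +33.5. That's within tolerance, so I'm using that value for the carry.

```bash
python3 go.py .579 -.0147 .15 -173.5
```

```text
t 7.525 grasp [0.5994 0.2432 0.1538] toolx yaw -170.7 tilt 0.41 w 0.13271393140911633 F [-1.22 -1.01 -7.43]
shift cm (cur axes) [  6.29 -25.14   0.46] turn [-0.0015 -0.0069  0.0489]
shift if turned first [  5.06 -25.42   0.38] q [-0.52  0.37  0.12  1.57 -0.05  1.22  1.34]
```

Request:
play_rows --targets "0.3 -1 0 0 0 0 -1;0.5 -1.8 0 0 0 0.01 -1;0.6 -2.4 0 0 0 0.01 -1;0.6 -2.4 0 0 0 0.01 -1;0.6 -2.4 0 0 0 0.01 -1;0.6 -2.4 0 0 0 0.01 -1;0.6 -2.4 0 0 0 0 -1;0.6 -2.4 0 0 0 0 -1;0.6 -2.4 0 0 0 0 -1;0.5 -2 0 0 0 0 -1;0.3 -1.4 0 0 0 0 -1;0.1 -0.8 0 0 0 0 -1;0 0 0 0 0 0 -1"

```text
time: 9.15
position: [0.5676, -0.0235, 0.3198]
tool_rot: [0.153, -3.132, 0.007]
ft_force: [1.0, 0.1, -7.8]
grip_width: 0.132
```

```bash
python3 go.py .579 -.0147 .12 -173.5
```

```text
t 9.15 grasp [ 0.5667 -0.0243  0.1558] toolx yaw -174.41 tilt 0.4 w 0.13170433325192515 F [ 1.01  0.09 -7.78]
shift cm (cur axes) [-1.24  0.78  3.57] turn [-0.0039 -0.0058 -0.0159]
shift if turned first [-1.23  0.75  3.58] q [-0.24  0.21  0.27  1.77 -0.05  1.17  1.71]
```

Request:
play_rows --targets "-0.6 0.4 0 -0.004 -0.006 -0.008 -1;-0.5 0.3 0 0 0 -0.006 -1;0 0 1 0 0 0 -1;0 0 1.2 0 0 0 -1;0 0 1 0 0 0 -1;0 0 0 0 0 0 -1"

```text
time: 9.9
position: [0.5785, -0.0108, 0.2839]
tool_rot: [0.186, -3.134, -0.003]
ft_force: [-0.2, 0.4, -8.5]
grip_width: 0.131
```

```bash
python3 go.py .579 -.0147 .10 -173.5; python3 chk.py 4; python3 -c "
import cv2;cv2.imwrite('pics/crop4.png',cv2.resize(cv2.imread('pics/scene4.png')[150:310,170:370],None,fx=3.5,fy=3.5))"
```

```text
t 9.9 grasp [ 0.5782 -0.0105  0.1199] toolx yaw -173.22 tilt 0.16 w 0.1307246554338544 F [-0.22  0.41 -8.46]
shift cm (cur axes) [-0.   -0.39  1.99] turn [ 0.0021 -0.0018  0.0048]
shift if turned first [-0.   -0.39  1.99] q [-0.25  0.26  0.25  1.79 -0.07  1.1   1.72]
scene headtop 191 [638.7  -0.9] [50.4 40.7] 3.5 z 0.1362
top headtop 7 [475.6  88.8] [ 22.2 262.9] 65.9 z 0.3023
```

View pics/crop4.png

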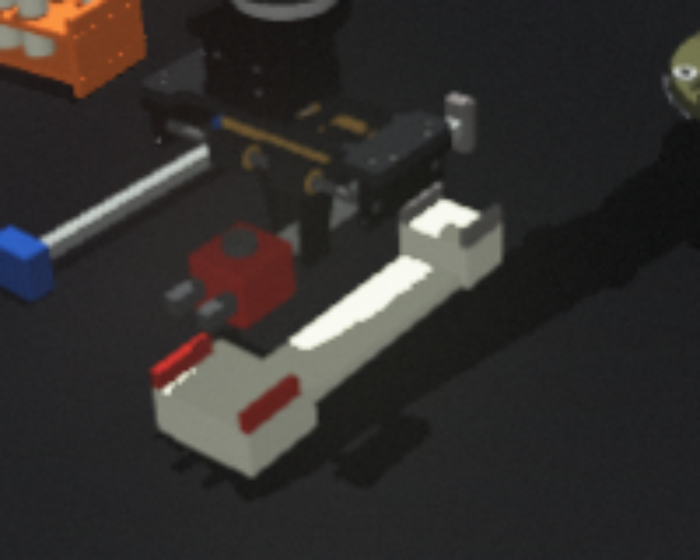

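The crop shows the clamp held level above the rest, head over the wide seat. I'll cross-check the rest's pose in the same scene view.

Run:
```python
from h import *
im=dict(np.load('scene0.npz'));p=im['pixels']
vv,uu=np.mgrid[190:290,205:320];uv=np.c_[uu.ravel(),vv.ravel()];X=dep(im,uv);h=cv2.cvtColor(p,cv2.COLOR_BGR2HSV)[uv[:,1],uv[:,0]].astype(int)
red=((h[:,0]<8)|(h[:,0]>172))&(h[:,1]>150)&(h[:,2]>60)
for n,m in[('lips',red&(X[:,2]>.045)&(X[:,2]<.055)),('wide',~red&(abs(X[:,2]-.035)<.004)&(X[:,0]>.55)),('narrow',(abs(X[:,2]-.035)<.004)&(X[:,0]<.5)),('base',(abs(X[:,2]-.01)<.003)&(X[:,0]>.46)&(X[:,0]<.6)&(h[:,2]>150))]:
    R=cv2.minAreaRect(X[m][:,:2].astype(np.float32)*1000);print(n,m.sum(),np.round(R[0],1),np.round(R[1],1),round(R[2],1),np.median(X[m][:,2]).round(4))
```

```text
lips 121 [656.   -5.9] [49.4 85.9] 6.5 0.049
wide 545 [647.7  -6.2] [66.6 83.4] 6.1 0.0359
narrow 201 [413.5 -34.6] [46.9 64.1] 3.9 0.0342
base 633 [527.2 -22. ] [139.1  54.2] 5.3 0.0097
```

Request:
play_rows --targets "-0.1 -0.5 0 0 0 0.004 -1;0 0 1 0 0 0 -1;0 0 1 0 0 0 -1;0 0 1 0 0 0 -1;0 0 0.5 0 0 0 -1;0 0 0 0 0 0 -1;0 0 0 0 0 0 -1"

```text
time: 10.88
position: [0.5812, -0.0164, 0.2483]
tool_rot: [-0.178, 3.135, 0.003]
ft_force: [-0.1, -0.2, -7.8]
grip_width: 0.133
```

```bash
python3 go.py .580 -.0155 .0575 -173.5; python3 chk.py 5; python3 -c "
import cv2;cv2.imwrite('pics/crop5.png',cv2.resize(cv2.imread('pics/scene5.png')[150:310,170:370],None,fx=3.5,fy=3.5))"
```

```text
t 10.875 grasp [ 0.5814 -0.016   0.0843] toolx yaw -173.5 tilt 0.15 w 0.1334260562617356 F [-0.13 -0.18 -7.8 ]
shift cm (cur axes) [0.11 0.09 2.68] turn [0.0019 0.0018 0.    ]
shift if turned first [0.11 0.1  2.68] q [-0.23  0.3   0.25  1.81 -0.09  1.03  1.74]
scene headtop 189 [ 5.04e+02 -2.00e-01] [ 46.1 330.3] 86.9 z 0.1011
top headtop 5 [476.9  86. ] [ 22.  267.5] 65.1 z 0.1706
```

View pics/crop5.png

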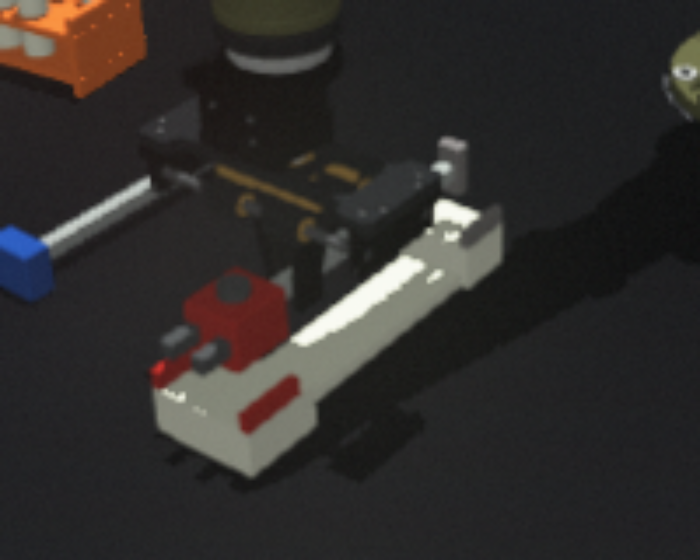

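The head is over the wide seat between the lips, and the foot is over the narrow seat. Lowering gently, still gripping.

Request:
play_rows --targets "0 0.1 0.8 0 0 0 -1;0 0 0.8 0 0 0 -1;0 0 0.4 0 0 0 -1;0 0 0.2 0 0 0 -1;0 0 0 0 0 0 -1;0 0 0 0 0 0 -1"

```text
time: 11.72
position: [0.5813, -0.0152, 0.2252]
tool_rot: [-0.178, 3.134, 0.003]
ft_force: [-0.5, -0.6, -8.7]
grip_width: 0.133
```

```bash
python3 go.py .580 -.0155 .0575 -173.5
```

```text
t 11.725 grasp [ 0.5817 -0.0148  0.0612] toolx yaw -173.5 tilt 0.19 w 0.13279707937709165 F [-0.47 -0.56 -8.71]
shift cm (cur axes) [ 0.13 -0.02  0.37] turn [ 0.0019  0.0027 -0.    ]
shift if turned first [ 0.13 -0.01  0.37] q [-0.23  0.33  0.25  1.83 -0.1   0.99  1.74]
```

Request:
play_rows --targets "0.1 0 0.2 0 0 0 -1;0 0 0.15 0 0 0 -1;0 0 0 0 0 0 -1;0 0 0 0 0 0 -1"

```text
time: 12.22
position: [0.5804, -0.0153, 0.2219]
tool_rot: [-0.178, 3.133, 0.003]
ft_force: [-0.3, -0.1, -8.1]
grip_width: 0.132
```

```bash
python3 go.py .580 -.0155 .0575 -173.5; python3 chk.py 6; python3 -c "
import cv2;cv2.imwrite('pics/crop6.png',cv2.resize(cv2.imread('pics/scene6.png')[150:310,170:370],None,fx=3.5,fy=3.5))"
```

```text
t 12.225 grasp [ 0.581  -0.015   0.0579] toolx yaw -173.5 tilt 0.23 w 0.13189580528061445 F [-0.27 -0.14 -8.1 ]
shift cm (cur axes) [ 0.04 -0.01  0.04] turn [0.0019 0.0036 0.    ]
shift if turned first [ 0.04 -0.01  0.04] q [-0.23  0.33  0.25  1.83 -0.1   0.98  1.74]
scene headtop 177 [497.8   1.4] [ 44.5 339.2] 86.8 z 0.0759
top headtop 103 [508.4  70.3] [ 20.8 337.9] 65.6 z 0.0746
```

View pics/crop6.png

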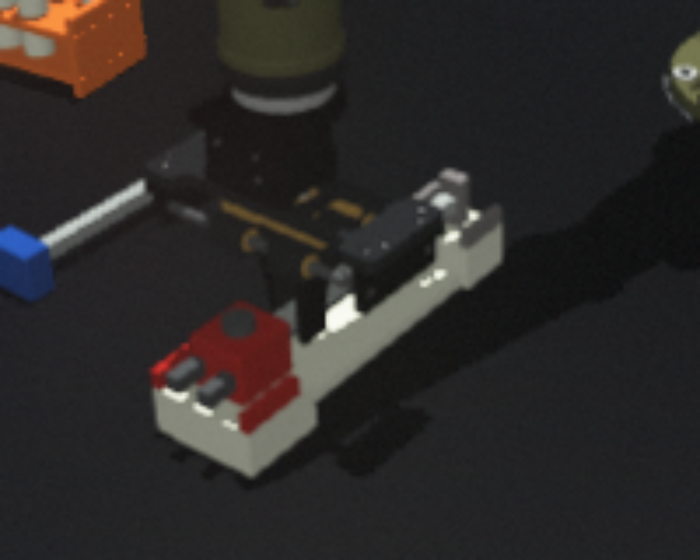

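The clamp is within about 1 mm of the seats, and the wrist still carries the full weight. Lowering until it unloads.

Request:
play_rows --targets "0 0 0.15 0 0 0 -1;0 0 0 0 0 0 -1;0 0 0.1 0 0 0 -1;0 0 0 0 0 0 -1"

```text
time: 12.82
position: [0.5808, -0.0154, 0.2213]
tool_rot: [-0.178, 3.132, 0.004]
ft_force: [-0.9, 1.1, -6.2]
grip_width: 0.132
```

```bash
python3 go.py .580 -.0155 .0575 -173.5
```

```text
t 12.825 grasp [ 0.5814 -0.0149  0.0573] toolx yaw -173.5 tilt 0.28 w 0.1318214049108225 F [-0.92  1.14 -6.17]
shift cm (cur axes) [ 0.08 -0.   -0.02] turn [0.0023 0.0044 0.    ]
shift if turned first [ 0.08 -0.   -0.02] q [-0.23  0.34  0.25  1.83 -0.1   0.98  1.74]
```

Request:
play_rows --targets "0 0 0.2 0 0 0 -1;0 0 0.2 0 0 0 -1;0 0 0.2 0 0 0 -1;0 0 0 0 0 0 -1"

```text
time: 13.32
position: [0.581, -0.0157, 0.2214]
tool_rot: [-0.178, 3.132, 0.007]
ft_force: [-0.2, -0.5, -8.0]
grip_width: 0.132
```

```bash
python3 go.py .580 -.0155 .0575 -173.5
```

```text
t 13.325 grasp [ 0.5817 -0.0149  0.0574] toolx yaw -173.51 tilt 0.35 w 0.13195582500341213 F [-0.2  -0.49 -7.96]
shift cm (cur axes) [ 0.1   0.03 -0.01] turn [ 0.004   0.0045 -0.0002]
shift if turned first [ 0.1   0.03 -0.01] q [-0.23  0.34  0.25  1.83 -0.1   0.98  1.75]
```

Request:
play_rows --targets "0 0 0.4 0 0 0 -1"

```text
time: 13.45
position: [0.5813, -0.0158, 0.221]
tool_rot: [-0.177, 3.133, 0.008]
ft_force: [-18.8, -0.5, 39.8]
grip_width: 0.13
```

```bash
python3 go.py .580 -.0155 .0575 -173.5
```

```text
t 13.45 grasp [ 0.5819 -0.015   0.0571] toolx yaw -173.52 tilt 0.36 w 0.13042096267999073 F [-18.81  -0.55  39.82]
shift cm (cur axes) [ 0.13  0.05 -0.05] turn [ 0.005   0.0039 -0.0003]
shift if turned first [ 0.13  0.05 -0.05] q [-0.23  0.34  0.25  1.83 -0.1   0.98  1.75]
```

Request:
play_rows --targets "0 0 0.4 0 0 0 -1"

```text
time: 13.58
position: [0.5814, -0.016, 0.2211]
tool_rot: [-0.177, 3.134, 0.01]
ft_force: [-15.4, 0.5, 26.1]
grip_width: 0.129
```

```bash
python3 go.py .580 -.0155 .0575 -173.5;python3 chk.py 7; python3 -c "
import cv2;cv2.imwrite('pics/crop7.png',cv2.resize(cv2.imread('pics/scene7.png')[190:290,200:330],None,fx=6,fy=6))"
```

```text
t 13.575 grasp [ 0.5819 -0.0149  0.0571] toolx yaw -173.53 tilt 0.4 w 0.12871585234612498 F [-15.4    0.53  26.1 ]
shift cm (cur axes) [ 0.14  0.07 -0.04] turn [ 0.0062  0.0033 -0.0004]
shift if turned first [ 0.14  0.07 -0.04] q [-0.23  0.34  0.25  1.83 -0.11  0.98  1.75]
scene headtop 168 [495.    1.8] [ 46.9 344.6] 86.4 z 0.0756
top headtop 107 [631.9  14.1] [21.3 71.6] 65.5 z 0.074
```

View pics/crop7.png

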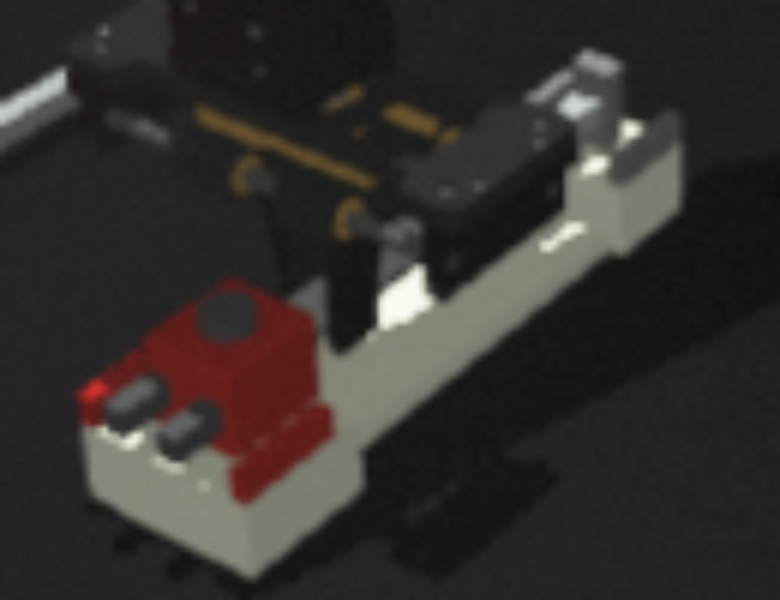

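The clamp is clearly seated: pressing gave 40 N of reaction with no further descent, and the crop shows the head between the red lips and the foot between the grey ones. I'll relax the push, then release.

Request:
play_rows --targets "0 0 0 0 0 0 -1;0 0 0 0 0 0 -1;0 0 0 0 0 0 0;0 0 0 0 0 0 0.5;0 0 0 0 0 0 1;0 0 0 0 0 0 1;0 0 0 0 0 0 1;0 0 0 0 0 0 1;0 0 0 0 0 0 1"

```text
time: 14.8
position: [0.5841, -0.016, 0.223]
tool_rot: [-0.177, 3.125, 0.009]
ft_force: [0.6, -0.1, 0.8]
grip_width: 0.841
```

```bash
python3 go.py .580 -.0155 .2 -173.5
```

```text
t 14.8 grasp [ 0.586 -0.015  0.059] toolx yaw -173.53 tilt 0.77 w 0.8408173402958755 F [ 0.63 -0.14  0.77]
shift cm (cur axes) [  0.23   0.17 -14.1 ] turn [ 0.0052  0.0124 -0.0005]
shift if turned first [  0.4   0.1 -14.1] q [-0.23  0.34  0.25  1.83 -0.11  0.98  1.75]
```

Request:
play_rows --targets "0 0 -1 0 0 0 1;0 0 -2 0 0 0 1;0 0 -3 0 0 0 1;0 0 -4 0 0 0 1;0 0 -4 0 0 0 1;0 5 -3 0 0 0 1;0 6 0 0 0 0 1;0 6 0 0 0 0 1;0 6 0 0 0 0 1;0 6 0 0 0 0 1;0 6 0 0 0 0 1;0 6 0 0 0 0 1;0 0 0 0 0 0 1;0 0 0 0 0 0 1"

```text
time: 16.55
position: [0.5361, 0.3995, 0.4121]
tool_rot: [-0.164, 3.113, 0.015]
ft_force: [-0.6, -0.1, -0.4]
grip_width: 1.0
```

```bash
python3 go.py .580 -.0155 .2 -173.5
python3 - <<'E'
from h import *
im=grab('top','top8'); grab('scene','scene8')
X=dep(im,np.c_[np.mgrid[0:480,0:640][1].ravel(),np.mgrid[0:480,0:640][0].ravel()]);h=cv2.cvtColor(im['pixels'],cv2.COLOR_BGR2HSV).reshape(-1,3).astype(int)
box=(X[:,0]>.36)&(X[:,0]<.75)&(X[:,1]>-.1)&(X[:,1]<.08)
red=((h[:,0]<8)|(h[:,0]>172))&(h[:,1]>150)&(h[:,2]>60)
for n,m in[('head',box&red&(abs(X[:,2]-.074)<.005)),('foot',box&(abs(X[:,2]-.074)<.005)&(X[:,0]<.45)),('rod',box&(abs(X[:,2]-.061)<.004)&(X[:,0]<.6)&(X[:,0]>.44))]:
    R=cv2.minAreaRect(X[m][:,:2].astype(np.float32)*1000);print(n,m.sum(),np.round(R[0],1),np.round(R[1],1),round(R[2],1),np.median(X[m][:,2]).round(4))
for n,uv,z in[('jar',(143,251),.06),('plainA',(503,173),.04),('plainB',(524,287),.04)]: print(n,dep(im,uv)[0].round(4))
E
```

```text
t 16.55 grasp [0.54   0.4013 0.2481] toolx yaw -173.97 tilt 1.5 w 0.999882535928433 F [-0.62 -0.14 -0.43]
shift cm (cur axes) [  0.11 -41.77   4.46] turn [ 0.0082  0.0249 -0.0081]
shift if turned first [  0.33 -41.73   4.81] q [-0.7   0.35  0.02  1.4   0.    1.37  1.  ]
head 108 [636.5  -7.3] [50.1 43.3] 6.1 0.0731
foot 69 [408.  -33.6] [12.  18.9] 10.9 0.0735
rod 522 [520.5 -21.1] [160.6  12.9] 6.3 0.0601
jar [0.3975 0.2432 0.6535]
plainA [ 0.6423 -0.2382  0.0393]
plainB [ 0.4115 -0.2588  0.0383]
```

View pics/top8.png

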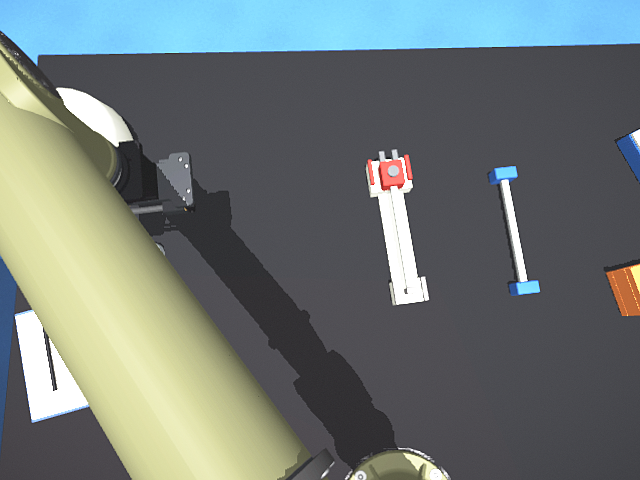

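View pics/scene8.png

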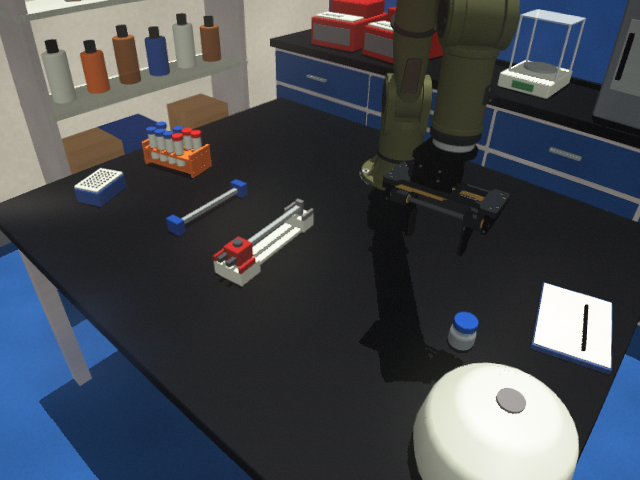

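Both views show the clamp in the saddles: the head at top-view (392,174) between the red lips and the foot at (408,290). The jar is still at scene (463,330) and the blue-ended rod hasn't moved. The arm is clear.

```bash
python3 -c "
from bench import ctrl
print(abs(ctrl.get_state()['qd']).max()); print(ctrl.close_job())"
```

```text
0.012380555295164795
the job is handed in; nothing more can be done
None
```

The clamp is in the white rest, head in the red-lipped saddle and foot in the narrow one, and I handed the job in at about 17 s of the 43 s allowed. No verdict was reported.

- **Grip and lift:** I gripped the rod at about +33 mm, close to the balance point at +38 mm. It shifted roughly 4 mm from where I aimed because the fingers were still closing when the lift began. The clamp rose about 13 cm; the head and foot tops read 171 and 174 mm, so it was level within 1–2°.
- **Placing:** I lowered it while still gripping until it stopped going down, with about 40 N at the wrist when I pressed to confirm. Then I released it and moved away.
- **Last check (top view):** The clamp's point is about 2 mm from the rest's point. The rod is at about 6.2° against 6.5° for the rest. Head and foot tops are level at about 73.3 mm, close to the 75 mm expected (this camera's depth reads 1–2 mm low).
- **Other objects:** The blue-ended rod had moved less than 1 mm. The arm hid the jar in the last top view, so I only confirmed it by eye in the scene view, where it sits at the same pixels as at the start.
- **Disagreements:** The two cameras differed by 3–5 mm on the rest's position, well within tolerance. Just before I pressed to confirm, the force reading still showed the clamp's full weight although it had stopped descending; the push settled that.

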